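Plug the comb bridge into the terminal row

TASK

Take the five-pin comb bridge out of its wooden rest and plug it into the row of five terminal blocks on the rail, so that every pin goes into its own slot. The row may be clamped a little to one side, so feel for the slots by sliding the pins lightly across the top, then push the comb down until its back sits fully home on the blocks; never bear on it with more than about 3 kg, do not push the mug, screwdriver, small spanner or pliers about, and let go.

Things in the scene. Friction and masses are not known exactly. Their poses are not given: they have to be found in the camera images.
- comb: The comb bridge, about 0.1 kg: black plastic back 14 mm thick (x), 36 mm high, 90 mm long (y) at the foot and 60 mm over its upper 20 mm; five copper pins 4 x 4 mm, 12 mm long, at y = -36, -18, 0, 18, 36 mm, point down. The same when turned half round. Origin at the height of the pin tips, under its middle.
- comb_grip (a point): Point on the comb bridge's middle, 24 mm above the underside of its back, 36 mm above the pin tips, 12 mm below its flat top; x across its thickness, y along it, z up. The comb starts standing in the wooden rest, pins in the groove, back on the rest's top. Grip the back across its thickness.
- rest: Fixed wooden rest, 60 x 120 x 22 mm high, with an 8 mm wide, 15 mm deep groove along its y; origin under its middle, z up.
- stand: Fixed steel plate 110 (x) x 180 (y) x 6 mm with a rail along y; origin under its middle, z up. On the rail, five grey terminal blocks 18 mm apart between two white end pieces, 130 mm in all. This row is clamped with its middle up to 12 mm either way along y from the plate's middle: not measured, only seen or felt.
- deck (a point): Point 54 mm above the stand's origin, axes as the stand: in the plane of the flat tops (32 mm wide) of blocks and end pieces. On its line x = 0 each block has a slot 10 mm (x) by 6 mm (y), middle slot at the row's middle. Comb fits at one place only. 7 mm down, contacts resist with 8 to 9 N in all, without springing back, until the back meets the tops: comb_grip is then 24 mm above the deck.
- tea_mug: White mug, 97 mm high, standing on the bench behind the work; origin under it.
- screwdriver_a: Screwdriver with yellow handle, 220 mm long, lying on the bench; origin under its middle.
- spanner_13: Small open-ended spanner, 161 mm long, lying on the bench; origin under its middle.
- pliers: Pliers with red handles, 190 mm long, lying on the bench; origin under their middle.
Things that resemble listed ones, but are neither listed nor needed, are in the scene too. There is more than one size of the stand; the job needs the larger.

How it is judged:
By the outcome, as a careful person would: the job done as asked, in the order asked, and still so for the second after the job is handed in, with the robot touching nothing.
It also fails if it takes over 64 s, if anything falls off the work surface, if the arm or the gripper's body presses on something with over 40 N, if the wrist force passes 120 N, or if a joint passes its speed limit or range.

ROBOT

A 6-joint arm with a two-finger parallel gripper is mounted at the origin on a cart in front of the work surface, level with it; the furniture and walls round the work are solid. World frame = base frame: x ahead of the robot, y to its left, z up, the work surface at z = 0. Lengths are in mm, angles in rad, forces in N, time in s.
With the tool pointing down it reaches from about 275 to 1000 mm from the base axis. Payload 8.4 kg.
Tool frame: the origin (TCP) lies midway between the tips of the shut fingers; the grasp point (between the pads) lies 19 mm behind it; z points along the fingers, y is the line along which they close (so a half turn about z gives the same grasp; the last joint's range is limited). The gripper opens to 85 mm and grips with 20 to 120 N. Pads are 22 mm wide; open, the fingers measure 114 mm over their backs; the gripper's body (76 mm by 85 mm) begins 54 mm behind the grasp point. The pads swing forward as they close: fully open they stand 13 mm farther back than shut.
Start: joints at [-1.191, 0.353, 1.633, -0, 1.155, -0.002], TCP at [232.868, -580, 198.481] pointing down, gripper open.
Joint ranges: [-2.63, 2.63], [-0.92, 2.1], [0.06, 2.66], [-1.3, 4.44], [0, 2.69], [-3.02, 3.02]. Speed limits (rad/s): [2.22, 2.22, 2.79, 3.14, 3.14, 3.14].

INTERFACE

Orientations are given as [roll, pitch, yaw] about the fixed x, y, z axes, in that order (R = Rz(yaw) Ry(pitch) Rx(roll)).
In Python, from rig import r gives the robot as it stands.
- The arm moves only by the tool servo_tool, never from a script. Its argument "deltas" is a list of rows, each an object of numbers: "x", "y", "z": the shift along the world's x, y, z in mm; "rx", "ry", "rz": the turn, a rotation vector about the world's x, y, z in rad; "gripper": the gripper's target within -1 to 1 (fully open at 1, half-way at 0, shut at -1). A call has 1 to 10 rows; each row is the pose to reach, as a shift and turn from the pose commanded when the call began; what a row does not reach only later rows make up. A row lasts 1/10 s, in which the tool goes at most 50 mm and 8.59 degrees, less where a joint would pass 70% of its speed; a pose out of reach is approached as far as the arm can. A call with a gripper value outside its range is refused whole. The fingers move at their own pace and stop on an object; "newtons" is the grip in N (left out, the last holds). Time passes only in rows, so rows that repeat a pose let the fingers close. It gives the time, the measured TCP pose, the force, the opening and the grip force at its end, in the units of the state.
- r.sense(): the state, without advancing time (a new reading comes with each control period).
- r.grab_frame(name): name is "side" or "top"; returns the picture (400x640x3 uint8, blue, green, red); there is no depth.
- r.camera_params(name): a dict with "mtx" (3x3 intrinsics, pixels), "eye" and "orientation" of the camera in the world. Camera axes: x right, y down, z forward; pixel columns grow to the right and rows downward; lengths in mm; the calibration is good to about 2 mm. A picture is of the moment at which its call begins. camera_params takes no time and is no camera call.
- r.sign_off(): hands the job in; it is judged then, once.
Trained networks look in the newest picture that a camera, given by its name, has taken for a name from the list of things; names that differ only in an ending like _2 or _b are one class to them, and where a whole thing is asked for, a point or a joint stands for the part that bears it (a point fixed in the world has none). Each returns a list of dicts, best first, with "conf" (0 to 1); they miss things now and then, are a little off and sometimes report something else, mostly with a low value. They report only what shows in the picture. A call takes as long as a camera call. They do not tell look-alikes from the thing itself.
- r.recognise(name, camera): "box" ([left, top, width, height] in pixels, round what is visible of it).
The state is a dict: "clock": time; "qpos": joint angles; "qvel": joint speeds; "joint_efforts": joint torques, N m; "eef_pos": TCP position; "tcp_rot": TCP orientation; "contact_force": force on the tool from outside, world axes, zero at the start; "wrist_torque": the same for the moment, N m; "opening": opening from 0.0 (shut) to 1.0 (fully open); "grasp_force": force on a finger pad.
Only numpy, scipy, OpenCV 4.12 (cv2) and the standard library are available. Lean on these libraries where they do the work, as an engineer would, in place of code of your own. Each camera call takes 0.05 s, during which the arm holds its last target. There are 200 camera calls.

## Working session

There is one attempt and no reset: what is moved stays moved. The work goes in short steps, Python scripts to look and compute and a tool call to move; the robot and the scene stay as the last step left them, time stands still between calls to the robot, and variables do not carry over. Pictures are saved under pics/ and viewed, at most 10 in all, crops included, and the job is handed in when it is done.

Besides the shell and the picture viewer there is one more tool, called after "Request:" as name([rows], argument=value, ...), one row to a line, values as JSON. servo_tool: Moves the arm, as the interface text tells. Its arguments: {"type":"object","properties":{"deltas":{"type":"array","items":{"type":"object","properties":{"x":{"type":"number"},"y":{"type":"number"},"z":{"type":"number"},"rx":{"type":"number"},"ry":{"type":"number"},"rz":{"type":"number"},"gripper":{"type":"number"}}}},"newtons":{"type":"number"}},"required":["deltas"]}

```bash
mkdir -p pics; ls
cat > h.py <<'E'
import numpy as np, cv2
from rig import r
from scipy.spatial.transform import Rotation as R
def cam(n):
    p=r.camera_params(n); o=np.array(p['orientation'],float)
    M=o if o.shape==(3,3) else R.from_euler('xyz',o).as_matrix() if o.size==3 else R.from_quat(o).as_matrix()
    return np.array(p['mtx'],float),np.array(p['eye'],float),M
def ray(n,uv,z):
    K,e,M=cam(n); d=M@np.linalg.solve(K,[uv[0],uv[1],1.]); return e+d*(z-e[2])/d[2]
def proj(n,P):
    K,e,M=cam(n); q=K@(M.T@(np.asarray(P,float)-e)); return q[:2]/q[2]
E
python3 - <<'E'
from h import *
print({n:r.camera_params(n) for n in('side','top')})
print(r.sense())
for n in('side','top'): cv2.imwrite(f'pics/{n}0.png',r.grab_frame(n))
for n in('side','top'):
  for k in('comb','rest','stand','tea_mug','screwdriver_a','spanner_13','pliers'):
    print(n,k,[(x['box'],round(x['conf'],2)) for x in r.recognise(k,n)])
E
```

```text
pics
{'side': {'mtx': array([[436.14637481,   0.        , 319.05997138],
       [  0.        , 436.14637481, 202.21719888],
       [  0.        ,   0.        ,   1.        ]]), 'eye': array([534.53096002, 794.28150942, 602.86818228]), 'orientation': array([-2.15557192, -0.01116047, -3.10095739])}, 'top': {'mtx': array([[445.92402907,   0.        , 318.48928666],
       [  0.        , 445.92402907, 199.79405286],
       [  0.        ,   0.        ,   1.        ]]), 'eye': array([ 461.20009502,  -79.45327267, 1169.57348169]), 'orientation': array([-3.02191636e+00, -5.19004088e-04, -1.54564326e+00])}}
{'clock': 0.0, 'qpos': array([-1.19141493e+00,  3.53646424e-01,  1.63416267e+00, -2.90555998e-05,
        1.15519251e+00, -2.39457489e-03]), 'qvel': array([-0.00017475, -0.00051688, -0.0004363 , -0.00263355,  0.00103297,
        0.00044837]), 'joint_efforts': array([ 2.84367285e-03, -6.05241609e+01, -3.42066085e+01,  6.60035244e-05,
        9.40124562e-03, -5.42502789e-06]), 'eef_pos': array([ 232.65082528, -579.50661829,  197.75058145]), 'tcp_rot': array([-3.14018364e+00,  2.31917035e-05,
[... 403 characters left out ...]
], 0.58)]
side tea_mug [([248.9, 160.2, 47.1, 50.7], 0.81), ([342.0, 227.4, 9.6, 37.9], 0.48)]
side screwdriver_a [([313.9, 153.7, 75.7, 11.0], 0.62), ([315.3, 147.7, 47.1, 13.1], 0.4)]
side spanner_13 [([287.1, 140.7, 23.8, 33.7], 0.69), ([311.6, 150.3, 53.0, 7.3], 0.68)]
side pliers [([287.6, 143.6, 25.2, 27.6], 0.81)]
top comb [([237.7, 234.4, 33.8, 4.6], 0.69)]
top rest [([229.0, 223.4, 50.1, 27.3], 0.56)]
top stand [([157.2, 219.9, 52.3, 41.2], 0.65), ([287.9, 188.4, 78.9, 58.5], 0.62)]
top tea_mug [([320.9, 145.4, 25.3, 41.3], 0.77)]
top screwdriver_a [([407.4, 247.3, 14.9, 41.5], 0.65)]
top spanner_13 [([430.6, 206.1, 14.8, 58.4], 0.66)]
top pliers [([384.2, 183.0, 71.8, 21.9], 0.61)]
```

View pics/top0.png

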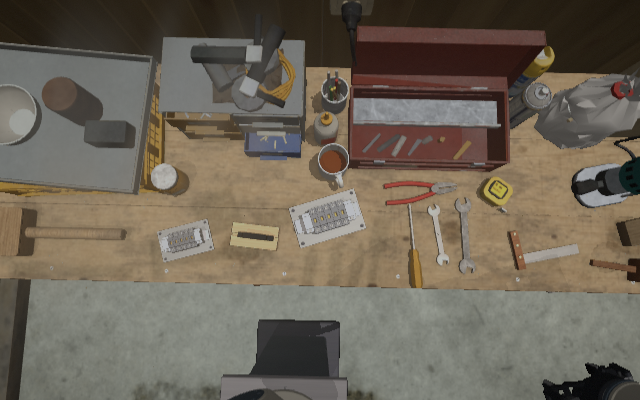

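View pics/side0.png

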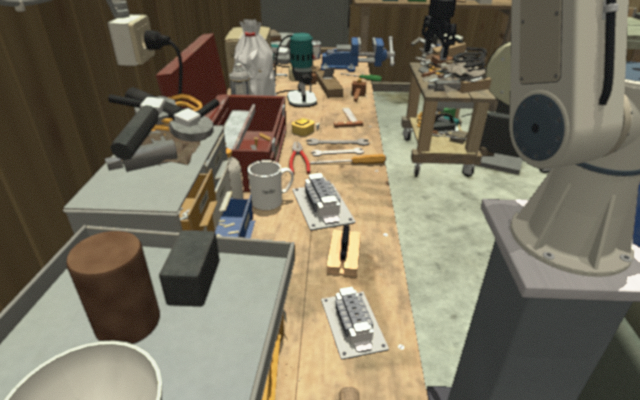

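Top view: comb in its rest at (255,236). There are two stand candidates, at (186,240) and (328,217). The one at (328,217) is bigger, so it should be the 110x180 stand. I'll check with a crop and measure it.

Run:
```python
from h import *
t=cv2.imread('pics/top0.png'); s=cv2.imread('pics/side0.png')
a=cv2.resize(t[185:250,222:372],None,fx=5.3,fy=5.3,interpolation=cv2.INTER_CUBIC)
b=cv2.resize(s[165:280,285:375],None,fx=2,fy=2,interpolation=cv2.INTER_CUBIC)
b1=cv2.resize(s[170:232,290:360],None,fx=3.9,fy=3.9,interpolation=cv2.INTER_CUBIC)
b2=cv2.resize(s[222:280,320:368],None,fx=3.9,fy=3.9,interpolation=cv2.INTER_CUBIC)
c=np.zeros((a.shape[0]+250,a.shape[1],3),np.uint8); c[:a.shape[0]]=a
c[a.shape[0]:a.shape[0]+242,:273]=b1; c[a.shape[0]:a.shape[0]+226,300:487]=b2
c=c[:600]; print(a.shape,c.shape); cv2.imwrite('pics/crop1.png',c)
# plate sizes: corners estimated by eye on plane z=6
for nm,q in {'large':[(289,210),(354,190.5),(366,228),(302,246.5)],'small':[(157,236),(206,220),(213,246),(164,262)]}.items():
  P=[ray('top',p,6)[:2] for p in q]; print(nm,[np.linalg.norm(P[i]-P[(i+1)%4]).round() for i in range(4)],np.mean(P,0).round(1))
# comb top dark region
g=t[225:250,225:285].max(2); m=((g<60)*255).astype(np.uint8)
n,l,st,ce=cv2.connectedComponentsWithStats(m); print(st.tolist(),ce.tolist())
print('rest/comb', ray('top',(255,237),46).round(1))
```

```text
(344, 795, 3) (594, 795, 3)
large [np.float64(178.0), np.float64(103.0), np.float64(173.0), np.float64(101.0)] [ 552.1 -102.1]
small [np.float64(133.0), np.float64(71.0), np.float64(132.0), np.float64(70.0)] [484.7 267.5]
[[0, 0, 60, 25, 1485], [39, 10, 1, 1, 1], [38, 11, 5, 4, 9], [29, 13, 3, 1, 3], [46, 15, 2, 1, 2]] [[29.402693602693603, 11.99057239057239], [39.0, 10.0], [40.55555555555556, 12.777777777777779], [30.0, 13.0], [46.5, 15.0]]
rest/comb [498.1  80.5  46. ]
```

View pics/crop1.png

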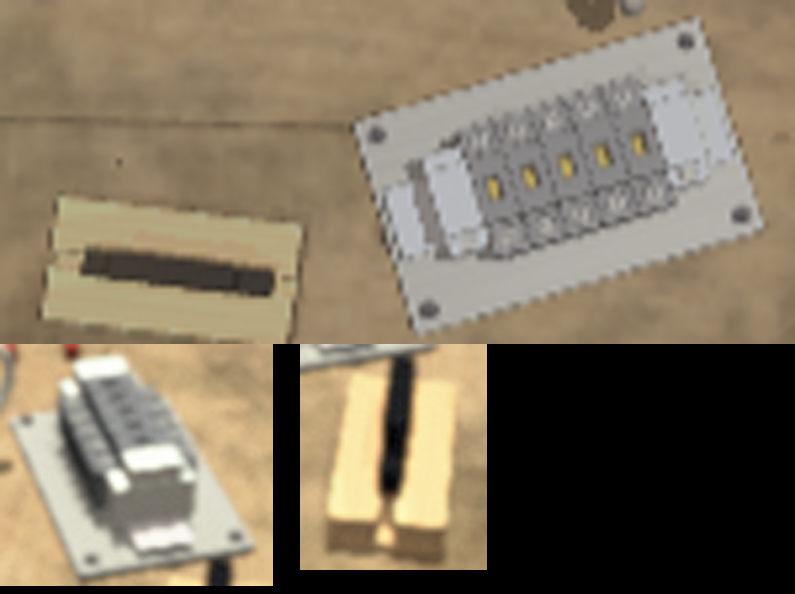

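The crop shows the larger stand: the big plate measures about 175x102 (fits 110x180) against 133x71 for the one at (186,240). Its five yellow slots run from crop (494,188) to (639,146). The comb stands in the rest, dark bar at crop (82..273, 262..283). Next I refine the poses.

Run:
```python
from h import *
from scipy.optimize import minimize
img={n:cv2.imread(f'pics/{n}0.png').astype(float) for n in('top','side')}
S=8
def sil(n,pose,boxes,roi):
    x,y,w=pose; c,s=np.cos(w),np.sin(w); m=np.zeros(((roi[3]-roi[1])*S,(roi[2]-roi[0])*S),np.uint8)
    for (dx,dy,z0,z1) in boxes:
        P=[proj(n,(x+c*a-s*b,y+s*a+c*b,z)) for a in(-dx,dx) for b in(-dy,dy) for z in(z0,z1)]
        P=(np.array(P)+.5-roi[:2])*S-.5
        cv2.fillConvexPoly(m,cv2.convexHull((P*16).round().astype(np.int32).reshape(-1,1,2)),255,shift=4)
    return cv2.resize(m,None,fx=1/S,fy=1/S,interpolation=cv2.INTER_AREA)/255.
def fit(cams,boxes,rois,soft,p0):
    M={n:soft(img[n][rois[n][1]:rois[n][3],rois[n][0]:rois[n][2]]) for n in cams}
    f=lambda p:sum(((sil(n,(p[0],p[1],p[2]/100),boxes,rois[n])-M[n])**2).sum() for n in cams)
    o=minimize(f,[p0[0],p0[1],p0[2]*100],method='Nelder-Mead',options=dict(initial_simplex=[[p0[0],p0[1],p0[2]*100],[p0[0]+6,p0[1],p0[2]*100],[p0[0],p0[1]+6,p0[2]*100],[p0[0],p0[1],p0[2]*100+8]]))
    return o.x.round(1),round(o.fun,2),round(sum(m.sum() for m in M.values()),1)
dark=lambda g:np.clip((130-g.max(2))/85,0,1)
comb=[(7,45,22,38),(7,30,38,58)]
R_={'top':(232,228,278,246),'side':(334,222,358,266)}
for cs in(['top'],['side'],['top','side']): print('comb',cs,fit(cs,comb,R_,dark,(498,80,-.1)))
def grey(g):
    sat=(g.max(2)-g.min(2))/np.maximum(g.max(2),1); return np.clip((.32-sat)/.2,0,1)
def wood(g):
    return np.clip((g[...,2]-g[...,0]-45)/30,0,1)
print('plate',fit(['top'],[(55,90,0,6),(16,65,6,54)],{'top':(284,184,372,252)},grey,(552,-102,.3)))
sl=[(494,188),(531,178),(567,167),(602,157),(639,146)]
t=img['top']; Y=np.clip(t[...,2]-t[...,0]-30,0,None); pts=[]
for u,v in sl:
    u,v=(u+.5)/5.3-.5+222,(v+.5)/5.3-.5+185; a,b=int(round(u)),int(round(v)); w=Y[b-3:b+4,a-2:a+3]; jj,ii=np.mgrid[b-3:b+4,a-2:a+3]
    pts.append(((ii*w).sum()/w.sum(),(jj*w).sum()/w.sum()))
pts=np.array(pts); print(pts.round(2).tolist())
for z in(54,45):
    P=np.array([ray('top',p,z)[:2] for p in pts]); k=np.arange(-2,3); d=(k[:,None]*P).sum(0)/10
    print(z,P.round(1).tolist(),'mean',P.mean(0).round(1),'pitch',np.linalg.norm(d).round(2),'yaw',np.arctan2(d[0],-d[1]).round(3))
for q in[(60,197),(302,225),(42,317)]: print(ray('top',((q[0]+.5)/5.3-.5+222,(q[1]+.5)/5.3-.5+185),22).round(1))
```

```text
comb ['top'] (array([501.1,  82. , -10.4]), np.float64(24.99), np.float64(144.3))Traceback (most recent call last):
  File "<stdin>", line 20, in <module>
  File "<stdin>", line 15, in fit
    res = _minimize_neldermead(fun, x0, args, callback, bounds=bounds,
                               **options)
    fxr = func(xr)
    fx = function(np.copy(x), *(wrapper_args + args))
  File "<stdin>", line 14, in <lambda>
  File "<stdin>", line 14, in <genexpr>
  File "<stdin>", line 8, in sil
  File "h.py", line 11, in proj
    K,e,M=cam(n); q=K@(M.T@(np.asarray(P,float)-e)); return q[:2]/q[2]
          ~~~^^^
  File "h.py", line 5, in cam
    p=r.camera_params(n); o=np.array(p['orientation'],float)
ValueError: time passes only in moves, steps and waits
```

```bash
sed -i 's/^def cam/import functools\n@functools.cache\ndef cam/' h.py
cat > fit.py <<'E'
from h import *
from scipy.optimize import minimize
img={n:cv2.imread(f'pics/{n}0.png').astype(float) for n in('top','side')}
S=8
def sil(n,pose,boxes,roi):
    x,y,w=pose; c,s=np.cos(w),np.sin(w); m=np.zeros(((roi[3]-roi[1])*S,(roi[2]-roi[0])*S),np.uint8)
    for (dx,dy,z0,z1) in boxes:
        P=[proj(n,(x+c*a-s*b,y+s*a+c*b,z)) for a in(-dx,dx) for b in(-dy,dy) for z in(z0,z1)]
        P=(np.array(P)+.5-roi[:2])*S-.5
        cv2.fillConvexPoly(m,cv2.convexHull((P*16).round().astype(np.int32).reshape(-1,1,2)),255,shift=4)
    return cv2.resize(m,None,fx=1/S,fy=1/S,interpolation=cv2.INTER_AREA)/255.
def fit(cams,boxes,rois,soft,p0):
    M={n:soft(img[n][rois[n][1]:rois[n][3],rois[n][0]:rois[n][2]]) for n in cams}
    f=lambda p:sum(((sil(n,(p[0],p[1],p[2]/100),boxes,rois[n])-M[n])**2).sum() for n in cams)
    q=[p0[0],p0[1],p0[2]*100]
    o=minimize(f,q,method='Nelder-Mead',options=dict(initial_simplex=np.array([q]*4)+np.vstack([np.zeros(3),np.diag([6,6,8])])))
    return o.x.round(1),round(o.fun,2),round(sum(m.sum() for m in M.values()),1)
dark=lambda g:np.clip((130-g.max(2))/85,0,1)
comb=[(7,45,22,38),(7,30,38,58)]
def grey(g):
    sat=(g.max(2)-g.min(2))/np.maximum(g.max(2),1); return np.clip((.32-sat)/.2,0,1)
E
python3 - <<'E'
from fit import *
R_={'top':(232,228,278,246),'side':(334,222,358,266)}
for cs in(['top'],['side'],['top','side']): print('comb',cs,fit(cs,comb,R_,dark,(498,80,-.1)))
print('plate',fit(['top'],[(55,90,0,6),(16,65,6,54)],{'top':(284,184,372,252)},grey,(552,-102,.3)))
sl=[(494,188),(531,178),(567,167),(602,157),(639,146)]
t=img['top']; Y=np.clip(t[...,2]-t[...,0]-30,0,None); pts=[]
for u,v in sl:
    u,v=(u+.5)/5.3-.5+222,(v+.5)/5.3-.5+185; a,b=int(round(u)),int(round(v)); w=Y[b-3:b+4,a-2:a+3]; jj,ii=np.mgrid[b-3:b+4,a-2:a+3]
    pts.append(((ii*w).sum()/w.sum(),(jj*w).sum()/w.sum()))
pts=np.array(pts); print(pts.round(2).tolist())
for z in(54,45):
    P=np.array([ray('top',p,z)[:2] for p in pts]); k=np.arange(-2,3); d=(k[:,None]*P).sum(0)/10
    print(z,P.round(1).tolist(),'mean',P.mean(0).round(1),'pitch',np.linalg.norm(d).round(2),'yaw',np.arctan2(d[0],-d[1]).round(3))
for q in[(60,197),(302,225),(42,317)]: print(ray('top',((q[0]+.5)/5.3-.5+222,(q[1]+.5)/5.3-.5+185),22).round(1))
E
```

```text
comb ['top'] (array([501.1,  82. , -10.4]), np.float64(24.99), np.float64(144.3))
comb ['side'] (array([503.8,  80.1,  -5.2]), np.float64(52.63), np.float64(180.9))
comb ['top', 'side'] (array([502.2,  82.1,  -6.8]), np.float64(104.1), np.float64(325.2))
plate (array([554.2, -99.6,  32.2]), np.float64(67.38), np.float64(2915.9))
[[314.61, 220.09], [321.5, 218.05], [328.41, 216.06], [335.17, 214.03], [341.92, 211.9]]
54 [[543.9, -68.2], [549.4, -85.4], [554.9, -102.6], [560.4, -119.4], [566.2, -136.3]] mean [ 554.9 -102.4] pitch 17.9 yaw 0.316
45 [[544.5, -68.1], [550.1, -85.4], [555.6, -102.8], [561.2, -119.8], [567.0, -136.7]] mean [ 555.7 -102.6] pitch 18.04 yaw 0.316
[536.6 142.4  22. ]
[526.   24.3  22. ]
[478.4 148.3  22. ]
```

Findings:
- **Comb:** (501.5, 82), yaw ≈ -0.10, held at z 46.
- **Slot row:** middle ≈ (555.5, -102.6), yaw ≈ 0.317.
- **Row offset:** about 3 mm from the plate's middle, within the 12 mm allowed.

Tool yaw at the comb is π/2 − 0.10 ≈ 1.474.

Request:
servo_tool([
  {"x": 5, "y": 13, "z": 0, "rz": 0.02, "gripper": 1},
  {"x": 16, "y": 40, "z": 0, "rz": 0.07},
  {"x": 30, "y": 74, "z": 0, "rz": 0.13},
  {"x": 45, "y": 112, "z": 0, "rz": 0.19},
  {"x": 61, "y": 150, "z": 0, "rz": 0.25},
  {"x": 77, "y": 190, "z": 0, "rz": 0.31},
  {"x": 93, "y": 230, "z": 0, "rz": 0.38},
  {"x": 109, "y": 270, "z": 0, "rz": 0.44},
  {"x": 125, "y": 308, "z": 0, "rz": 0.5},
  {"x": 138, "y": 340, "z": 0, "rz": 0.55},
])

```text
invalid input
```

Request:
servo_tool([
  {"x": 12, "y": 32, "z": 0, "rz": 0.06},
  {"x": 28, "y": 70, "z": -5, "rz": 0.12},
  {"x": 44, "y": 110, "z": -12, "rz": 0.18},
  {"x": 60, "y": 150, "z": -20, "rz": 0.25},
  {"x": 76, "y": 190, "z": -30, "rz": 0.32},
  {"x": 92, "y": 230, "z": -40, "rz": 0.39},
  {"x": 108, "y": 266, "z": -50, "rz": 0.45},
  {"x": 120, "y": 296, "z": -60, "rz": 0.5},
  {"x": 128, "y": 315, "z": -68, "rz": 0.53},
  {"x": 130.6, "y": 322, "z": -70, "rz": 0.542},
])

```text
invalid input
```

Request:
servo_tool([
  {"x": 0},
  {"x": 0},
])

```text
invalid input
```

Request:
servo_tool([
  {"x": 5.0, "y": 13.0, "z": 0.0, "rx": 0.0, "ry": 0.0, "rz": 0.02, "gripper": 1.0},
])

```text
clock: 0.9
eef_pos: [237.7, -567.7, 198.5]
tcp_rot: [3.141, 0.0, 0.401]
contact_force: [0.8, -0.7, 0.2]
opening: 1.0
grasp_force: 0.0
```

Request:
servo_tool([
  {"x": 12, "y": 30, "z": 0, "rx": 0, "ry": 0, "rz": 0.05, "gripper": 1},
  {"x": 26, "y": 64, "z": 0, "rx": 0, "ry": 0, "rz": 0.11, "gripper": 1},
  {"x": 41, "y": 102, "z": 0, "rx": 0, "ry": 0, "rz": 0.17, "gripper": 1},
  {"x": 57, "y": 140, "z": 0, "rx": 0, "ry": 0, "rz": 0.23, "gripper": 1},
  {"x": 73, "y": 180, "z": 0, "rx": 0, "ry": 0, "rz": 0.3, "gripper": 1},
  {"x": 89, "y": 220, "z": 0, "rx": 0, "ry": 0, "rz": 0.37, "gripper": 1},
  {"x": 105, "y": 260, "z": 0, "rx": 0, "ry": 0, "rz": 0.44, "gripper": 1},
  {"x": 121, "y": 300, "z": 0, "rx": 0, "ry": 0, "rz": 0.5, "gripper": 1},
  {"x": 135, "y": 334, "z": 0, "rx": 0, "ry": 0, "rz": 0.56, "gripper": 1},
  {"x": 146, "y": 360, "z": 0, "rx": 0, "ry": 0, "rz": 0.6, "gripper": 1},
])

```text
clock: 1.9
eef_pos: [383.9, -204.2, 198.6]
tcp_rot: [3.141, -0.0, 1.006]
contact_force: [1.3, -0.5, -0.0]
opening: 1.0
grasp_force: 0.0
```

Request:
servo_tool([
  {"x": 12, "y": 30, "z": 0, "rx": 0, "ry": 0, "rz": 0.05, "gripper": 1},
  {"x": 26, "y": 65, "z": -5, "rx": 0, "ry": 0, "rz": 0.11, "gripper": 1},
  {"x": 41, "y": 102, "z": -12, "rx": 0, "ry": 0, "rz": 0.17, "gripper": 1},
  {"x": 57, "y": 140, "z": -22, "rx": 0, "ry": 0, "rz": 0.23, "gripper": 1},
  {"x": 73, "y": 180, "z": -35, "rx": 0, "ry": 0, "rz": 0.3, "gripper": 1},
  {"x": 89, "y": 219, "z": -48, "rx": 0, "ry": 0, "rz": 0.36, "gripper": 1},
  {"x": 102, "y": 251, "z": -58, "rx": 0, "ry": 0, "rz": 0.41, "gripper": 1},
  {"x": 112, "y": 275, "z": -66, "rx": 0, "ry": 0, "rz": 0.45, "gripper": 1},
  {"x": 117.6, "y": 289, "z": -70, "rx": 0, "ry": 0, "rz": 0.472, "gripper": 1},
  {"x": 117.6, "y": 289, "z": -70, "rx": 0, "ry": 0, "rz": 0.472, "gripper": 1},
])

```text
clock: 2.9
eef_pos: [501.2, 83.5, 128.1]
tcp_rot: [-3.141, -0.0, 1.477]
contact_force: [-0.6, -0.4, -0.3]
opening: 1.002
grasp_force: 0.0
```

Run:
```python
from h import *
s=r.sense(); print(s['clock'],s['eef_pos'],s['tcp_rot'],s['contact_force'])
t=r.grab_frame('top'); q=r.grab_frame('side')
a=cv2.resize(t[190:270,215:295],None,fx=5,fy=5,interpolation=cv2.INTER_CUBIC)
b=cv2.resize(q[180:280,300:380],None,fx=4,fy=4,interpolation=cv2.INTER_CUBIC)
cv2.imwrite('pics/c2.png',np.hstack([a,b]))
```

```text
2.9 [501.19353045  83.45642463 128.10499739] [-3.14095228e+00 -3.02152753e-05  1.47655323e+00] [-0.63141332 -0.38436732 -0.29632545]
```

View pics/c2.png

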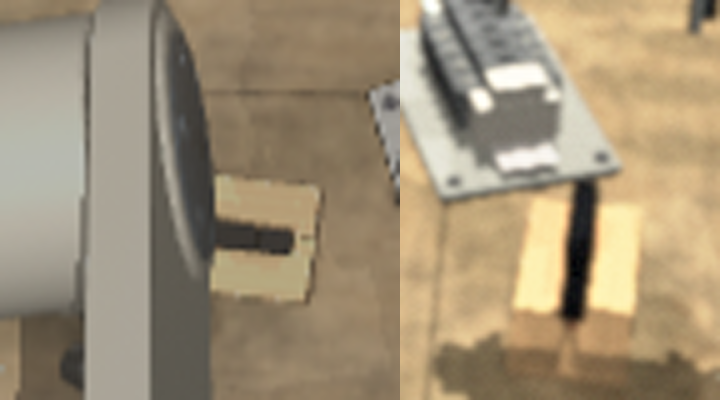

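Picture: the gripper is above the comb. In the side view at right, the comb, (580,250) in the crop, is still undisturbed in the rest. Now descend.

Request:
servo_tool([
  {"x": 0, "y": 0, "z": -10, "rx": 0, "ry": 0, "rz": 0, "gripper": 1},
  {"x": 0, "y": 0, "z": -28, "rx": 0, "ry": 0, "rz": 0, "gripper": 1},
  {"x": 0, "y": 0, "z": -48, "rx": 0, "ry": 0, "rz": 0, "gripper": 1},
  {"x": 0, "y": 0, "z": -66, "rx": 0, "ry": 0, "rz": 0, "gripper": 1},
  {"x": 0, "y": 0, "z": -80, "rx": 0, "ry": 0, "rz": 0, "gripper": 1},
  {"x": 0, "y": 0, "z": -90, "rx": 0, "ry": 0, "rz": 0, "gripper": 1},
  {"x": 0, "y": 0, "z": -97, "rx": 0, "ry": 0, "rz": 0, "gripper": 1},
  {"x": 0, "y": 0, "z": -101, "rx": 0, "ry": 0, "rz": 0, "gripper": 1},
  {"x": 0, "y": 0, "z": -101, "rx": 0, "ry": 0, "rz": 0, "gripper": 1},
])

```text
clock: 3.9
eef_pos: [501.4, 81.8, 27.3]
tcp_rot: [-3.141, 0.0, 1.473]
contact_force: [0.7, 0.7, 0.2]
opening: 0.995
grasp_force: 0.0
```

Request:
servo_tool([
  {"x": 0, "y": 0, "z": 0, "rx": 0, "ry": 0, "rz": 0, "gripper": -0.3},
  {"x": 0, "y": 0, "z": 0, "rx": 0, "ry": 0, "rz": 0, "gripper": -0.5},
  {"x": 0, "y": 0, "z": 0, "rx": 0, "ry": 0, "rz": 0, "gripper": -0.6},
  {"x": 0, "y": 0, "z": 0, "rx": 0, "ry": 0, "rz": 0, "gripper": -0.7},
  {"x": 0, "y": 0, "z": 0, "rx": 0, "ry": 0, "rz": 0, "gripper": -0.8},
  {"x": 0, "y": 0, "z": 0, "rx": 0, "ry": 0, "rz": 0, "gripper": -1},
  {"x": 0, "y": 0, "z": 0, "rx": 0, "ry": 0, "rz": 0, "gripper": -1},
  {"x": 0, "y": 0, "z": 0, "rx": 0, "ry": 0, "rz": 0, "gripper": -1},
  {"x": 0, "y": 0, "z": 0, "rx": 0, "ry": 0, "rz": 0, "gripper": -1},
  {"x": 0, "y": 0, "z": 0, "rx": 0, "ry": 0, "rz": 0, "gripper": -1},
], newtons=50)

```text
clock: 4.9
eef_pos: [501.5, 82.0, 27.5]
tcp_rot: [3.142, 0.0, 1.474]
contact_force: [0.3, 1.0, -0.2]
opening: -0.002
grasp_force: 0.0
```

Run:
```python
from h import *
s=r.sense(); print(s['opening'],s['grasp_force'])
t=r.grab_frame('top'); q=r.grab_frame('side')
a=cv2.resize(t[180:280,200:300],None,fx=4,fy=4,interpolation=cv2.INTER_CUBIC)
b=cv2.resize(q[190:290,300:400],None,fx=4,fy=4,interpolation=cv2.INTER_CUBIC)
cv2.imwrite('pics/c3.png',np.hstack([a,b]))
print(proj('side',(501.5,82,27)),proj('side',(501.5,82,46)))
```

```text
-0.0016569271128931713 0.0
[345.64781723 244.65677961] [346.0603647 237.4748437]
```

View pics/c3.png

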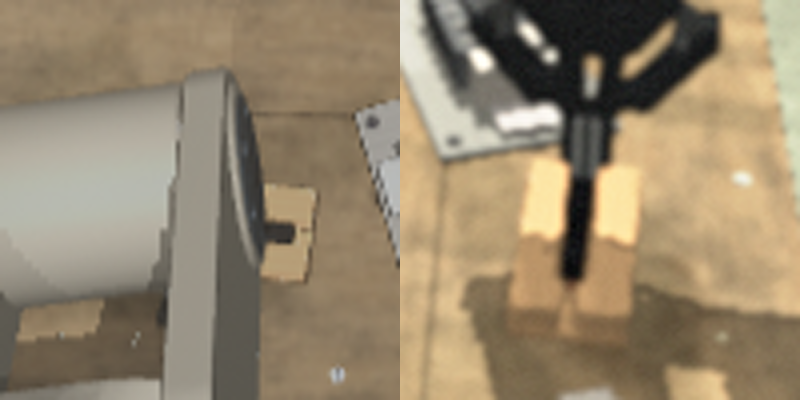

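The fingers read fully shut with no grip force, so I need a closer look with the comb model overlaid.

Run:
```python
from h import *
q=r.grab_frame('side'); s0=cv2.imread('pics/side0.png')
f=9; x0,y0,x1,y1=324,205,368,270
def crop(i,col):
    c=cv2.resize(i[y0:y1,x0:x1],None,fx=f,fy=f,interpolation=cv2.INTER_CUBIC)
    w=-.1;cc,ss=np.cos(w),np.sin(w)
    if col:
      for dx,dy,z0,z1 in[(7,45,22,38),(7,30,38,58)]:
        P=lambda a,b,z:tuple(int(v) for v in ((proj('side',(501.5+cc*a-ss*b,82+ss*a+cc*b,z))+.5-(x0,y0))*f))
        for a in(-dx,dx):
          for z in(z0,z1): cv2.line(c,P(a,-dy,z),P(a,dy,z),(0,255,0),1)
          for b in(-dy,dy): cv2.line(c,P(a,b,z0),P(a,b,z1),(0,255,0),1)
      cv2.circle(c,tuple(int(v) for v in ((proj('side',(501.5,82,27))+.5-(x0,y0))*f)),4,(0,0,255),-1)
    return c
cv2.imwrite('pics/c4.png',np.hstack([crop(s0,1),crop(q,1)]))
for z in(22,38): print(z,ray('side',(343.5,260),z).round(1))
```

```text
22 [506.  124.9  22. ]
38 [506.8 143.3  38. ]
```

View pics/c4.png

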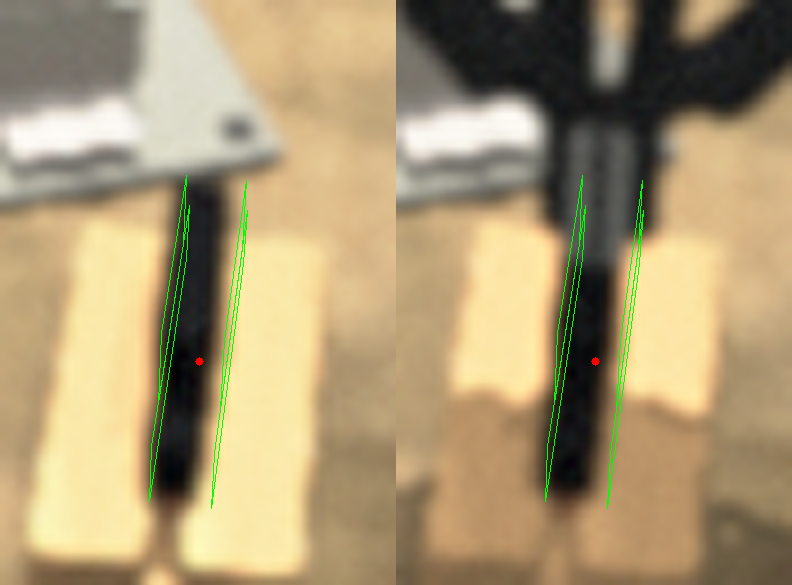

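In the picture, the shut finger tips end at about row 234 in front of the comb, while a tip at z 27 should show at row 244. So something is about 28 mm off. I'll raise the arm with the fingers shut and check the tip position against a clear background.

Request:
servo_tool([
  {"x": 0, "y": 0, "z": 10, "rx": 0, "ry": 0, "rz": 0, "gripper": -1},
  {"x": 0, "y": 0, "z": 30, "rx": 0, "ry": 0, "rz": 0, "gripper": -1},
  {"x": 0, "y": 0, "z": 50, "rx": 0, "ry": 0, "rz": 0, "gripper": -1},
  {"x": 0, "y": 0, "z": 60, "rx": 0, "ry": 0, "rz": 0, "gripper": -1},
  {"x": 0, "y": 0, "z": 60, "rx": 0, "ry": 0, "rz": 0, "gripper": -1},
])

```text
clock: 5.55
eef_pos: [502.7, 82.2, 89.2]
tcp_rot: [3.139, -0.001, 1.474]
contact_force: [0.3, -0.4, 0.3]
opening: -0.002
grasp_force: 0.0
```

Run:
```python
from h import *
s=r.sense(); print(s['eef_pos'],s['qpos'],s['opening'])
q=r.grab_frame('side'); cv2.imwrite('pics/side_up.png',q)
f=5; x0,y0,x1,y1=290,150,400,265
c=cv2.resize(q[y0:y1,x0:x1],None,fx=f,fy=f,interpolation=cv2.INTER_CUBIC)
for z in(87,97,107,117): cv2.circle(c,tuple(int(v) for v in((proj('side',(501.5,82,z))+.5-(x0,y0))*f)),3,(0,0,255),-1)
cv2.imwrite('pics/c5.png',c)
```

```text
[502.66943423  82.20338088  89.16774729] [1.59145522e-01 3.13122919e-01 1.97736275e+00 1.50981858e-05
 8.47928868e-01 2.56091764e-01] -0.0021505086564749987
```

View pics/c5.png

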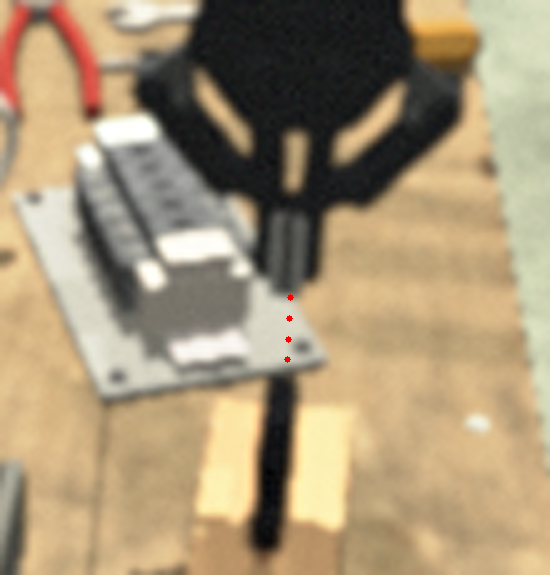

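The shut tip shows where z ≈ 118 would be, but the reported TCP is z 89. So the real tip sits about 29 mm above the reported TCP, which explains why the fingers closed just over the comb. I'll confirm by touch: shut tips lowered lightly onto the comb's top (z 58).

Request:
servo_tool([
  {"x": 0, "y": 0, "z": -10, "rx": 0, "ry": 0, "rz": 0, "gripper": -1},
  {"x": 0, "y": 0, "z": -30, "rx": 0, "ry": 0, "rz": 0, "gripper": -1},
  {"x": 0, "y": 0, "z": -48, "rx": 0, "ry": 0, "rz": 0, "gripper": -1},
  {"x": 0, "y": 0, "z": -58, "rx": 0, "ry": 0, "rz": 0, "gripper": -1},
  {"x": 0, "y": 0, "z": -60, "rx": 0, "ry": 0, "rz": 0, "gripper": -1},
  {"x": 0, "y": 0, "z": -60, "rx": 0, "ry": 0, "rz": 0, "gripper": -1},
])

```text
clock: 6.2
eef_pos: [501.1, 81.9, 26.8]
tcp_rot: [-3.14, 0.0, 1.474]
contact_force: [-0.4, 0.2, 0.7]
opening: 0.004
grasp_force: 0.0
```

Request:
servo_tool([
  {"x": 0, "y": 0, "z": -0.5, "rx": 0, "ry": 0, "rz": 0, "gripper": -1},
  {"x": 0, "y": 0, "z": -1, "rx": 0, "ry": 0, "rz": 0, "gripper": -1},
  {"x": 0, "y": 0, "z": -1, "rx": 0, "ry": 0, "rz": 0, "gripper": -1},
])

```text
clock: 6.5
eef_pos: [501.9, 82.1, 27.0]
tcp_rot: [3.141, -0.0, 1.474]
contact_force: [0.1, 0.2, -0.7]
opening: -0.001
grasp_force: 0.0
```

Request:
servo_tool([
  {"x": 0, "y": 0, "z": -0.5, "rx": 0, "ry": 0, "rz": 0, "gripper": -1},
  {"x": 0, "y": 0, "z": -1, "rx": 0, "ry": 0, "rz": 0, "gripper": -1},
  {"x": 0, "y": 0, "z": -1, "rx": 0, "ry": 0, "rz": 0, "gripper": -1},
])

```text
clock: 6.8
eef_pos: [501.5, 82.0, 25.5]
tcp_rot: [3.141, -0.0, 1.474]
contact_force: [-0.9, -0.2, 0.2]
opening: -0.001
grasp_force: 0.0
```

Request:
servo_tool([
  {"x": 0, "y": 0, "z": -0.5, "rx": 0, "ry": 0, "rz": 0, "gripper": -1},
  {"x": 0, "y": 0, "z": -1, "rx": 0, "ry": 0, "rz": 0, "gripper": -1},
  {"x": 0, "y": 0, "z": -1, "rx": 0, "ry": 0, "rz": 0, "gripper": -1},
])

```text
clock: 7.1
eef_pos: [501.7, 82.0, 25.2]
tcp_rot: [3.141, -0.0, 1.474]
contact_force: [-2.3, -1.0, 11.6]
opening: 0.002
grasp_force: 5.6
```

Request:
servo_tool([
  {"x": 0, "y": 0, "z": -0.5, "rx": 0, "ry": 0, "rz": 0, "gripper": -1},
  {"x": 0, "y": 0, "z": -1, "rx": 0, "ry": 0, "rz": 0, "gripper": -1},
  {"x": 0, "y": 0, "z": -1, "rx": 0, "ry": 0, "rz": 0, "gripper": -1},
])

```text
clock: 7.4
eef_pos: [502.1, 82.0, 25.2]
tcp_rot: [3.14, -0.0, 1.474]
contact_force: [-5.5, -1.2, 23.9]
opening: 0.003
grasp_force: 12.0
```

Request:
servo_tool([
  {"x": 0, "y": 0, "z": -0.5, "rx": 0, "ry": 0, "rz": 0, "gripper": -1},
  {"x": 0, "y": 0, "z": -1, "rx": 0, "ry": 0, "rz": 0, "gripper": -1},
  {"x": 0, "y": 0, "z": -1, "rx": 0, "ry": 0, "rz": 0, "gripper": -1},
])

```text
clock: 7.7
eef_pos: [502.6, 82.0, 25.1]
tcp_rot: [3.14, -0.0, 1.474]
contact_force: [-8.3, -3.0, 36.3]
opening: -0.0
grasp_force: 18.4
```

Contact at reported TCP z 25.2 means the real tip is about 33 mm above the reported TCP. My queued steps then pressed to 36 N before I read the first result, which is over the 3 kg limit. I'll back off at once and read every press before the next one. The grasp height is about 30 mm below the touch, so reported z ≈ -4.5.

Request:
servo_tool([
  {"x": 0, "y": 0, "z": 5, "rx": 0, "ry": 0, "rz": 0, "gripper": -1},
  {"x": 0, "y": 0, "z": 15, "rx": 0, "ry": 0, "rz": 0, "gripper": -1},
  {"x": 1, "y": 0, "z": 22, "rx": 0, "ry": 0, "rz": 0, "gripper": 1},
  {"x": 1, "y": 0, "z": 22, "rx": 0, "ry": 0, "rz": 0, "gripper": 1},
  {"x": 1, "y": 0, "z": 22, "rx": 0, "ry": 0, "rz": 0, "gripper": 1},
  {"x": 1, "y": 0, "z": 22, "rx": 0, "ry": 0, "rz": 0, "gripper": 1},
  {"x": 1, "y": 0, "z": 22, "rx": 0, "ry": 0, "rz": 0, "gripper": 1},
  {"x": 1, "y": 0, "z": 22, "rx": 0, "ry": 0, "rz": 0, "gripper": 1},
])

```text
clock: 8.5
eef_pos: [502.2, 81.9, 44.2]
tcp_rot: [-3.141, 0.0, 1.474]
contact_force: [-0.3, 0.1, 0.2]
opening: 0.99
grasp_force: 0.0
```

Run:
```python
from h import *
print(r.sense()['opening'],r.sense()['contact_force'])
q=r.grab_frame('side'); cv2.imwrite('pics/side_b.png',q)
o=cv2.imread('pics/side_up.png'); R=(slice(228,266),slice(334,362))
print('comb region diff',np.abs(q[R].astype(int)-o[R]).mean(), 'comb',r.recognise('comb','side')[:2])
```

```text
0.9896067302924713 [-0.2569145   0.14812779  0.20398182]
comb region diff 8.517543859649123 comb [{'box': [341.9, 231.1, 5.9, 31.3], 'conf': 0.63}, {'box': [326.8, 230.9, 36.9, 45.3], 'conf': 0.61}]
```

Request:
servo_tool([
  {"x": 0, "y": 0, "z": -10, "rx": 0, "ry": 0, "rz": 0, "gripper": 1},
  {"x": 0, "y": 0, "z": -22, "rx": 0, "ry": 0, "rz": 0, "gripper": 1},
  {"x": 0, "y": 0, "z": -32, "rx": 0, "ry": 0, "rz": 0, "gripper": 1},
  {"x": 0, "y": 0, "z": -39, "rx": 0, "ry": 0, "rz": 0, "gripper": 1},
  {"x": 0, "y": 0, "z": -42, "rx": 0, "ry": 0, "rz": 0, "gripper": 1},
])

```text
clock: 9.1
eef_pos: [501.7, 81.9, 1.2]
tcp_rot: [-3.14, 0.0, 1.474]
contact_force: [-0.3, 0.3, -0.1]
opening: 1.001
grasp_force: 0.0
```

Request:
servo_tool([
  {"x": 0, "y": 0, "z": -3, "rx": 0, "ry": 0, "rz": 0, "gripper": 1},
  {"x": 0, "y": 0, "z": -6, "rx": 0, "ry": 0, "rz": 0, "gripper": 1},
  {"x": 0, "y": 0, "z": -6.5, "rx": 0, "ry": 0, "rz": 0, "gripper": -0.3},
  {"x": 0, "y": 0, "z": -6.5, "rx": 0, "ry": 0, "rz": 0, "gripper": -0.5},
  {"x": 0, "y": 0, "z": -6.5, "rx": 0, "ry": 0, "rz": 0, "gripper": -0.6},
  {"x": 0, "y": 0, "z": -6.5, "rx": 0, "ry": 0, "rz": 0, "gripper": -0.7},
  {"x": 0, "y": 0, "z": -6.5, "rx": 0, "ry": 0, "rz": 0, "gripper": -0.8},
  {"x": 0, "y": 0, "z": -6.5, "rx": 0, "ry": 0, "rz": 0, "gripper": -1},
  {"x": 0, "y": 0, "z": -6.5, "rx": 0, "ry": 0, "rz": 0, "gripper": -1},
  {"x": 0, "y": 0, "z": -6.5, "rx": 0, "ry": 0, "rz": 0, "gripper": -1},
], newtons=60)

```text
clock: 10.1
eef_pos: [502.7, 82.0, -3.7]
tcp_rot: [3.141, -0.0, 1.474]
contact_force: [-1.7, -0.1, 5.7]
opening: 0.155
grasp_force: 59.0
```

Comb gripped (opening 0.155 ≈ 13 mm). When seated the reported TCP is about -4 with the comb's underside at z 22. So the pins touch the deck at reported z ≈ 40, and the comb is fully home at z ≈ 28. Lift and carry.

Request:
servo_tool([
  {"x": 0, "y": 0, "z": 4, "rx": 0, "ry": 0, "rz": 0, "gripper": -1},
  {"x": 0, "y": 0, "z": 12, "rx": 0, "ry": 0, "rz": 0, "gripper": -1},
  {"x": 0, "y": 0, "z": 24, "rx": 0, "ry": 0, "rz": 0, "gripper": -1},
  {"x": 0, "y": 0, "z": 38, "rx": 0, "ry": 0, "rz": 0, "gripper": -1},
  {"x": 0, "y": 0, "z": 54, "rx": 0, "ry": 0, "rz": 0, "gripper": -1},
  {"x": 0, "y": 0, "z": 70, "rx": 0, "ry": 0, "rz": 0, "gripper": -1},
  {"x": 0, "y": 0, "z": 80, "rx": 0, "ry": 0, "rz": 0, "gripper": -1},
  {"x": 0, "y": 0, "z": 84, "rx": 0, "ry": 0, "rz": 0, "gripper": -1},
  {"x": 0, "y": 0, "z": 84, "rx": 0, "ry": 0, "rz": 0, "gripper": -1},
])

```text
clock: 11.0
eef_pos: [502.8, 82.0, 80.6]
tcp_rot: [3.141, -0.0, 1.474]
contact_force: [0.2, -0.6, -0.7]
opening: 0.151
grasp_force: 58.4
```

Request:
servo_tool([
  {"x": 2, "y": -6, "z": 0, "rx": 0, "ry": 0, "rz": 0.01, "gripper": -1},
  {"x": 7, "y": -22, "z": 0, "rx": 0, "ry": 0, "rz": 0.05, "gripper": -1},
  {"x": 14, "y": -46, "z": 0, "rx": 0, "ry": 0, "rz": 0.1, "gripper": -1},
  {"x": 22, "y": -74, "z": 0, "rx": 0, "ry": 0, "rz": 0.17, "gripper": -1},
  {"x": 30, "y": -102, "z": 0, "rx": 0, "ry": 0, "rz": 0.23, "gripper": -1},
  {"x": 38, "y": -130, "z": 0, "rx": 0, "ry": 0, "rz": 0.29, "gripper": -1},
  {"x": 45, "y": -154, "z": 0, "rx": 0, "ry": 0, "rz": 0.345, "gripper": -1},
  {"x": 51, "y": -174, "z": 0, "rx": 0, "ry": 0, "rz": 0.39, "gripper": -1},
  {"x": 54, "y": -184.6, "z": 0, "rx": 0, "ry": 0, "rz": 0.414, "gripper": -1},
  {"x": 54, "y": -184.6, "z": 0, "rx": 0, "ry": 0, "rz": 0.414, "gripper": -1},
])

```text
clock: 12.0
eef_pos: [556.3, -104.2, 79.1]
tcp_rot: [-3.141, -0.0, 1.887]
contact_force: [-0.5, 0.8, -0.7]
opening: 0.153
grasp_force: 58.4
```

Request:
servo_tool([
  {"x": 0, "y": 0, "z": -5, "rx": 0, "ry": 0, "rz": 0, "gripper": -1},
  {"x": 0, "y": 0, "z": -12, "rx": 0, "ry": 0, "rz": 0, "gripper": -1},
  {"x": 0, "y": 0, "z": -22, "rx": 0, "ry": 0, "rz": 0, "gripper": -1},
  {"x": 0, "y": 0, "z": -30, "rx": 0, "ry": 0, "rz": 0, "gripper": -1},
  {"x": 0, "y": 0, "z": -34, "rx": 0, "ry": 0, "rz": 0, "gripper": -1},
  {"x": 0, "y": 0, "z": -34, "rx": 0, "ry": 0, "rz": 0, "gripper": -1},
])

```text
clock: 12.6
eef_pos: [555.8, -102.3, 45.0]
tcp_rot: [-3.14, -0.001, 1.888]
contact_force: [-0.2, -0.1, -0.5]
opening: 0.149
grasp_force: 58.4
```

Run:
```python
from h import *
s=r.sense(); print(s['clock'],s['eef_pos'],s['tcp_rot'],s['contact_force'],s['wrist_torque'])
q=r.grab_frame('side'); cv2.imwrite('pics/side_c.png',q)
f=9; x0,y0,x1,y1=285,160,365,226
c=cv2.resize(q[y0:y1,x0:x1],None,fx=f,fy=f,interpolation=cv2.INTER_CUBIC)
for p in [(543.9,-68.2),(555.3,-102.5),(566.2,-136.3)]: cv2.circle(c,tuple(int(v) for v in((proj('side',(*p,54))+.5-(x0,y0))*f)),3,(0,0,255),-1)
cv2.imwrite('pics/c6.png',c)
```

```text
12.6 [ 555.80316118 -102.25303578   45.01259035] [-3.14015156e+00 -7.99256632e-04  1.88808173e+00] [-0.23037296 -0.05869159 -0.45702488] [ 0.02151362  0.0514481  -0.04246958]
```

View pics/c6.png

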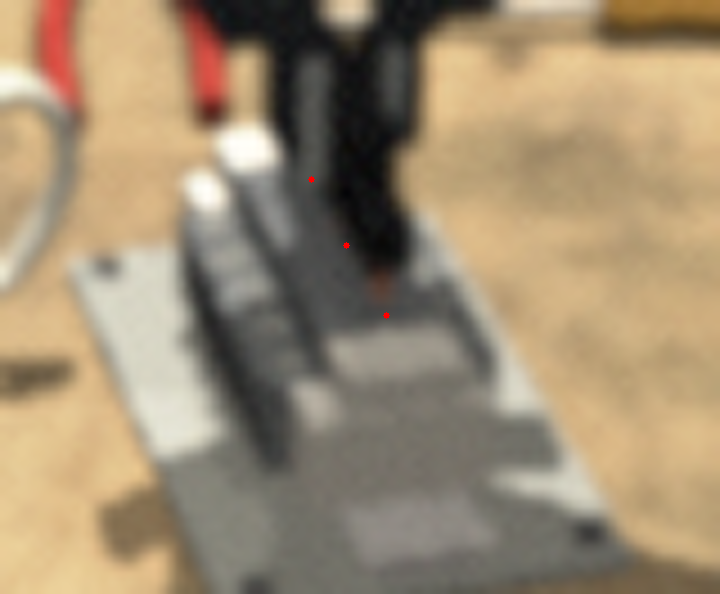

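The picture shows the comb over the row, near pin tip at crop (379,290) close to its slot at (387,315). Lowering gently to feel for the tops.

Request:
servo_tool([
  {"x": 0, "y": 0, "z": -2, "rx": 0, "ry": 0, "rz": 0, "gripper": -1},
  {"x": 0, "y": 0, "z": -4, "rx": 0, "ry": 0, "rz": 0, "gripper": -1},
  {"x": 0, "y": 0, "z": -5, "rx": 0, "ry": 0, "rz": 0, "gripper": -1},
  {"x": 0, "y": 0, "z": -5.5, "rx": 0, "ry": 0, "rz": 0, "gripper": -1},
  {"x": 0, "y": 0, "z": -6, "rx": 0, "ry": 0, "rz": 0, "gripper": -1},
])

```text
clock: 13.15
eef_pos: [556.5, -102.6, 40.0]
tcp_rot: [3.141, 0.0, 1.888]
contact_force: [-0.7, -0.2, -0.4]
opening: 0.155
grasp_force: 58.4
```

Request:
servo_tool([
  {"x": 0, "y": 0, "z": -0.5, "rx": 0, "ry": 0, "rz": 0, "gripper": -1},
  {"x": 0, "y": 0, "z": -1, "rx": 0, "ry": 0, "rz": 0, "gripper": -1},
  {"x": 0, "y": 0, "z": -1, "rx": 0, "ry": 0, "rz": 0, "gripper": -1},
])

```text
clock: 13.45
eef_pos: [556.4, -102.6, 38.9]
tcp_rot: [-3.142, -0.0, 1.888]
contact_force: [-0.9, 0.2, -1.1]
opening: 0.157
grasp_force: 58.4
```

Request:
servo_tool([
  {"x": 0, "y": 0, "z": -0.5, "rx": 0, "ry": 0, "rz": 0, "gripper": -1},
  {"x": 0, "y": 0, "z": -1, "rx": 0, "ry": 0, "rz": 0, "gripper": -1},
  {"x": 0, "y": 0, "z": -1, "rx": 0, "ry": 0, "rz": 0, "gripper": -1},
])

```text
clock: 13.75
eef_pos: [556.4, -102.6, 37.9]
tcp_rot: [-3.141, -0.0, 1.888]
contact_force: [-0.3, -0.0, -0.9]
opening: 0.151
grasp_force: 58.4
```

Request:
servo_tool([
  {"x": 0, "y": 0, "z": -0.5, "rx": 0, "ry": 0, "rz": 0, "gripper": -1},
  {"x": 0, "y": 0, "z": -1, "rx": 0, "ry": 0, "rz": 0, "gripper": -1},
  {"x": 0, "y": 0, "z": -1, "rx": 0, "ry": 0, "rz": 0, "gripper": -1},
])

```text
clock: 14.05
eef_pos: [556.4, -102.6, 36.9]
tcp_rot: [-3.141, -0.0, 1.888]
contact_force: [-0.7, 0.7, -0.8]
opening: 0.152
grasp_force: 58.4
```

No contact at 3 mm past the expected deck, so the pins are probably in the slots. I'll nudge along the row to feel the slot walls.

Request:
servo_tool([
  {"x": -0.2, "y": 0.7, "z": 0, "rx": 0, "ry": 0, "rz": 0, "gripper": -1},
  {"x": -0.5, "y": 1.4, "z": 0, "rx": 0, "ry": 0, "rz": 0, "gripper": -1},
  {"x": -0.5, "y": 1.4, "z": 0, "rx": 0, "ry": 0, "rz": 0, "gripper": -1},
])

```text
clock: 14.35
eef_pos: [556.3, -101.9, 37.0]
tcp_rot: [3.141, 0.001, 1.888]
contact_force: [0.6, -5.2, -1.3]
opening: 0.155
grasp_force: 58.4
```

Request:
servo_tool([
  {"x": 0.3, "y": -1, "z": 0, "rx": 0, "ry": 0, "rz": 0, "gripper": -1},
  {"x": 0.8, "y": -2.2, "z": 0, "rx": 0, "ry": 0, "rz": 0, "gripper": -1},
  {"x": 1, "y": -2.8, "z": 0, "rx": 0, "ry": 0, "rz": 0, "gripper": -1},
  {"x": 1, "y": -2.8, "z": 0, "rx": 0, "ry": 0, "rz": 0, "gripper": -1},
])

```text
clock: 14.75
eef_pos: [556.9, -103.9, 37.0]
tcp_rot: [-3.142, -0.0, 1.888]
contact_force: [-0.1, 0.8, -0.8]
opening: 0.149
grasp_force: 58.5
```

The walls are felt about 2 mm apart, matching the pin-in-slot play (6 − 4 mm), so the pins are in. Centre at y ≈ -102.9, then push down in steps.

Request:
servo_tool([
  {"x": -0.4, "y": 1.1, "z": 0, "rx": 0, "ry": 0, "rz": 0, "gripper": -1},
  {"x": -0.4, "y": 1.1, "z": -1, "rx": 0, "ry": 0, "rz": 0, "gripper": -1},
  {"x": -0.4, "y": 1.1, "z": -2, "rx": 0, "ry": 0, "rz": 0, "gripper": -1},
  {"x": -0.4, "y": 1.1, "z": -3, "rx": 0, "ry": 0, "rz": 0, "gripper": -1},
  {"x": -0.4, "y": 1.1, "z": -3, "rx": 0, "ry": 0, "rz": 0, "gripper": -1},
])

```text
clock: 15.25
eef_pos: [556.4, -102.8, 33.8]
tcp_rot: [-3.141, -0.0, 1.888]
contact_force: [-0.9, -0.6, -0.4]
opening: 0.154
grasp_force: 58.5
```

Request:
servo_tool([
  {"x": 0, "y": 0, "z": -0.5, "rx": 0, "ry": 0, "rz": 0, "gripper": -1},
  {"x": 0, "y": 0, "z": -1, "rx": 0, "ry": 0, "rz": 0, "gripper": -1},
  {"x": 0, "y": 0, "z": -1.5, "rx": 0, "ry": 0, "rz": 0, "gripper": -1},
  {"x": 0, "y": 0, "z": -2, "rx": 0, "ry": 0, "rz": 0, "gripper": -1},
  {"x": 0, "y": 0, "z": -2, "rx": 0, "ry": 0, "rz": 0, "gripper": -1},
])

```text
clock: 15.75
eef_pos: [556.7, -102.9, 32.5]
tcp_rot: [3.141, 0.0, 1.888]
contact_force: [-2.4, 0.7, 5.5]
opening: 0.151
grasp_force: 59.6
```

Contacts met at about z 33, as expected. Continuing.

Request:
servo_tool([
  {"x": 0, "y": 0, "z": -0.5, "rx": 0, "ry": 0, "rz": 0, "gripper": -1},
  {"x": 0, "y": 0, "z": -1, "rx": 0, "ry": 0, "rz": 0, "gripper": -1},
  {"x": 0, "y": 0, "z": -1.5, "rx": 0, "ry": 0, "rz": 0, "gripper": -1},
  {"x": 0, "y": 0, "z": -1.5, "rx": 0, "ry": 0, "rz": 0, "gripper": -1},
])

```text
clock: 16.15
eef_pos: [556.7, -102.9, 31.0]
tcp_rot: [3.141, 0.0, 1.888]
contact_force: [-1.3, 0.8, 6.5]
opening: 0.152
grasp_force: 59.7
```

Request:
servo_tool([
  {"x": 0, "y": 0, "z": -0.5, "rx": 0, "ry": 0, "rz": 0, "gripper": -1},
  {"x": 0, "y": 0, "z": -1, "rx": 0, "ry": 0, "rz": 0, "gripper": -1},
  {"x": 0, "y": 0, "z": -1.5, "rx": 0, "ry": 0, "rz": 0, "gripper": -1},
  {"x": 0, "y": 0, "z": -1.5, "rx": 0, "ry": 0, "rz": 0, "gripper": -1},
])

```text
clock: 16.55
eef_pos: [556.7, -102.9, 29.5]
tcp_rot: [3.141, 0.0, 1.888]
contact_force: [-1.6, 0.3, 7.2]
opening: 0.153
grasp_force: 59.7
```

Request:
servo_tool([
  {"x": 0, "y": 0, "z": -0.5, "rx": 0, "ry": 0, "rz": 0, "gripper": -1},
  {"x": 0, "y": 0, "z": -1, "rx": 0, "ry": 0, "rz": 0, "gripper": -1},
  {"x": 0, "y": 0, "z": -1, "rx": 0, "ry": 0, "rz": 0, "gripper": -1},
])

```text
clock: 16.85
eef_pos: [556.7, -102.9, 28.6]
tcp_rot: [3.141, 0.0, 1.888]
contact_force: [-1.7, 0.5, 6.3]
opening: 0.153
grasp_force: 59.7
```

Request:
servo_tool([
  {"x": 0, "y": 0, "z": -0.5, "rx": 0, "ry": 0, "rz": 0, "gripper": -1},
  {"x": 0, "y": 0, "z": -1, "rx": 0, "ry": 0, "rz": 0, "gripper": -1},
  {"x": 0, "y": 0, "z": -1, "rx": 0, "ry": 0, "rz": 0, "gripper": -1},
])

```text
clock: 17.15
eef_pos: [556.7, -102.9, 28.3]
tcp_rot: [3.141, 0.0, 1.888]
contact_force: [-5.2, 0.8, 16.1]
opening: 0.153
grasp_force: 61.1
```

Request:
servo_tool([
  {"x": 0, "y": 0, "z": -0.4, "rx": 0, "ry": 0, "rz": 0, "gripper": -1},
  {"x": 0, "y": 0, "z": -0.4, "rx": 0, "ry": 0, "rz": 0, "gripper": -1},
])

```text
clock: 17.35
eef_pos: [556.7, -102.9, 28.3]
tcp_rot: [3.141, 0.0, 1.888]
contact_force: [-5.7, 1.1, 19.5]
opening: 0.153
grasp_force: 61.7
```

Fully home: z stays at 28.3 while the force rises to 19.5 N. Relieve the force, open part way, then rise clear.

Request:
servo_tool([
  {"x": 0, "y": 0, "z": 1.2, "rx": 0, "ry": 0, "rz": 0, "gripper": -1},
  {"x": 0, "y": 0, "z": 1.2, "rx": 0, "ry": 0, "rz": 0, "gripper": -0.55},
  {"x": 0, "y": 0, "z": 1.2, "rx": 0, "ry": 0, "rz": 0, "gripper": -0.3},
  {"x": 0, "y": 0, "z": 1.2, "rx": 0, "ry": 0, "rz": 0, "gripper": 0},
  {"x": 0, "y": 0, "z": 1.2, "rx": 0, "ry": 0, "rz": 0, "gripper": 0.2},
  {"x": 0, "y": 0, "z": 1.2, "rx": 0, "ry": 0, "rz": 0, "gripper": 0.2},
  {"x": 0, "y": 0, "z": 1.2, "rx": 0, "ry": 0, "rz": 0, "gripper": 0.2},
])

```text
clock: 18.05
eef_pos: [556.5, -102.9, 27.7]
tcp_rot: [-3.141, -0.0, 1.888]
contact_force: [0.5, -0.2, -0.0]
opening: 0.598
grasp_force: 0.0
```

Request:
servo_tool([
  {"x": 0, "y": 0, "z": 6, "rx": 0, "ry": 0, "rz": 0, "gripper": 0.2},
  {"x": 0, "y": 0, "z": 20, "rx": 0, "ry": 0, "rz": 0, "gripper": 0.2},
  {"x": 0, "y": 0, "z": 45, "rx": 0, "ry": 0, "rz": 0, "gripper": 0.2},
  {"x": 0, "y": 0, "z": 75, "rx": 0, "ry": 0, "rz": 0, "gripper": 0.2},
  {"x": -10, "y": 15, "z": 105, "rx": 0, "ry": 0, "rz": 0, "gripper": 0.2},
  {"x": -30, "y": 45, "z": 125, "rx": 0, "ry": 0, "rz": 0, "gripper": 0.2},
  {"x": -50, "y": 85, "z": 130, "rx": 0, "ry": 0, "rz": 0, "gripper": 0.2},
  {"x": -70, "y": 125, "z": 130, "rx": 0, "ry": 0, "rz": 0, "gripper": 0.2},
  {"x": -90, "y": 165, "z": 130, "rx": 0, "ry": 0, "rz": 0, "gripper": 0.2},
  {"x": -100, "y": 205, "z": 130, "rx": 0, "ry": 0, "rz": 0, "gripper": 0.2},
])

```text
clock: 19.05
eef_pos: [455.0, 103.3, 159.1]
tcp_rot: [3.141, 0.0, 1.887]
contact_force: [1.1, 0.5, -0.3]
opening: 0.601
grasp_force: 0.0
```

Request:
servo_tool([
  {"x": -10, "y": 35, "z": 0, "rx": 0, "ry": 0, "rz": 0, "gripper": 0.2},
  {"x": -20, "y": 75, "z": 0, "rx": 0, "ry": 0, "rz": 0, "gripper": 0.2},
  {"x": -30, "y": 105, "z": 0, "rx": 0, "ry": 0, "rz": 0, "gripper": 0.2},
  {"x": -35, "y": 125, "z": 0, "rx": 0, "ry": 0, "rz": 0, "gripper": 0.2},
  {"x": -35, "y": 130, "z": 0, "rx": 0, "ry": 0, "rz": 0, "gripper": 0.2},
  {"x": -35, "y": 130, "z": 0, "rx": 0, "ry": 0, "rz": 0, "gripper": 0.2},
])

```text
clock: 19.65
eef_pos: [421.8, 232.6, 158.6]
tcp_rot: [3.14, -0.0, 1.889]
contact_force: [0.6, -1.0, -0.2]
opening: 0.601
grasp_force: 0.0
```

Run:
```python
from h import *
s=r.sense(); print(s['clock'],s['eef_pos'],s['contact_force'])
t=r.grab_frame('top'); q=r.grab_frame('side')
a=cv2.resize(t[180:255,280:375],None,fx=4,fy=4,interpolation=cv2.INTER_CUBIC)
b=cv2.resize(q[160:235,285:365],None,fx=5,fy=5,interpolation=cv2.INTER_CUBIC)
c=np.zeros((375,780,3),np.uint8); c[:300,:380]=a; c[:,380:780]=b
cv2.imwrite('pics/c7.png',c)
```

```text
19.65 [421.78895548 232.61733739 158.5944182 ] [ 0.58414995 -1.00746333 -0.21892021]
```

View pics/c7.png

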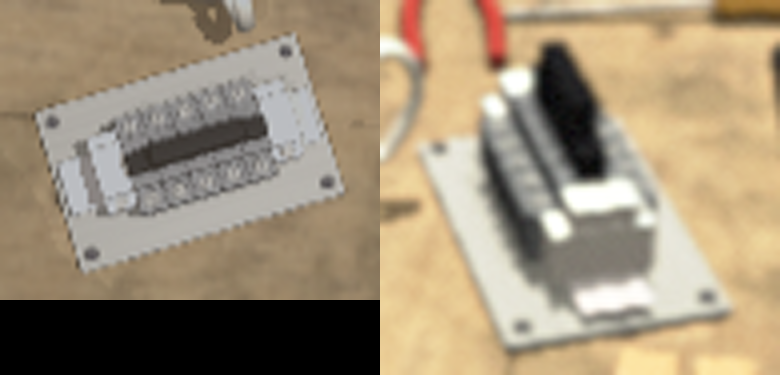

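The comb sits level on the blocks between the white end pieces, no pins visible, and the gripper is clear. Handing in.

```bash
python3 -c "
from rig import r
print(r.sign_off())"
```

```text
the job is handed in; nothing more can be done
None
```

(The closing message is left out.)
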